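Rotate three battery cells into their matching test nests

TASK

The three battery cells on the test bench lie in each other's nests: rearrange them so that each lies in the nest of its own width, centred between the end blocks, flat and in line with the nest, either way round; the empty rubber pad is there to rest a cell on meanwhile. Keep the cells level and set them down gently, never dropping them, and leave the multimeter, the cup and the pen where they are.

Things in the scene. Friction and masses are not known exactly. Their poses are not given: they have to be found in the camera images.
- cell_small: Loose hard battery cell, the small of three: white block, yellow bands along its long edges, steel terminals on its like ends, 70 long (its x) x 26 wide (its y) x 18 high (z) mm, 70 g give or take a third. Origin: centre of its underside. At the start lies flat on a nest of the wrong width, roughly centred and in line.
- cell_medium: Loose hard battery cell, the medium of three: white block, yellow bands along its long edges, steel terminals on its like ends, 70 long (its x) x 40 wide (its y) x 18 high (z) mm, 110 g give or take a third. Origin: centre of its underside. At the start lies flat on a nest of the wrong width, roughly centred and in line.
- cell_large: Loose hard battery cell, the large of three: white block, yellow bands along its long edges, steel terminals on its like ends, 70 long (its x) x 54 wide (its y) x 18 high (z) mm, 150 g give or take a third. Origin: centre of its underside. At the start lies flat on a nest of the wrong width, roughly centred and in line.
- nest_small: Fixed black test nest for the small cell: flat deck 12 mm high, 114 long (x) x 26 wide (y) mm, as wide as its cell, open at the sides; at each end a block (14 long, as wide as the deck, top at 18 mm, brass contacts) that shows the nest's width even when a wrong cell covers the deck; 86 mm clear between the blocks, so 8 mm free at each end of a cell. Origin: centre of underside, on the bench.
- nest_medium: Fixed black test nest for the medium cell: flat deck 12 mm high, 114 long (x) x 40 wide (y) mm, as wide as its cell, open at the sides; at each end a block (14 long, as wide as the deck, top at 18 mm, brass contacts) that shows the nest's width even when a wrong cell covers the deck; 86 mm clear between the blocks, so 8 mm free at each end of a cell. Origin: centre of underside, on the bench.
- nest_large: Fixed black test nest for the large cell: flat deck 12 mm high, 114 long (x) x 54 wide (y) mm, as wide as its cell, open at the sides; at each end a block (14 long, as wide as the deck, top at 18 mm, brass contacts) that shows the nest's width even when a wrong cell covers the deck; 86 mm clear between the blocks, so 8 mm free at each end of a cell. Origin: centre of underside, on the bench.
- pad: Fixed flat plain rubber rest pad, 110 (x) x 76 (y) x 4 high mm, empty at the start: the free spot where a cell may wait. Origin: centre of its underside.
- multimeter: Loose grey hand multimeter lying flat beyond the nests, 150 (x) x 75 x 38 high mm. Origin: centre of its underside. Not to be disturbed.
- cup: Loose empty steel cup standing beyond the nests, 72 mm across, 60 high. Origin: centre of its underside. Not to be disturbed.
- pen: Loose square black pen lying beyond the nests, 130 (x) x 12 x 14 high mm. Origin: centre of its underside. Not to be disturbed.

How it is judged:
At the end, for the whole second after the job is handed in: Each cell lies flat (within 0.1 rad) on the deck of the nest as wide as itself, its centre within 10 mm of the nest's centre seen from above and its underside within 3 mm of the deck's height, lengthwise within 0.2 rad (either way round), released and at rest (horizontal distance between cell_small and nest_small below 0.01 m and angle between the x axis of cell_small and the x axis of nest_small, either way round below 0.2 rad and z of cell_small in the frame of nest_small between 0.009 and 0.015 m and angle between each of cell_small, cell_medium, cell_large's own z axis and vertical below 0.1 rad and linear speed of each of cell_small, cell_medium, cell_large below 0.01 m/s and contact force between the fingers and cell_small below 0.1 N and horizontal distance between cell_medium and nest_medium below 0.01 m and angle between the x axis of cell_medium and the x axis of nest_medium, either way round below 0.2 rad and z of cell_medium in the frame of nest_medium between 0.009 and 0.015 m and contact force between the fingers and cell_medium below 0.1 N and horizontal distance between cell_large and nest_large below 0.01 m and angle between the x axis of cell_large and the x axis of nest_large, either way round below 0.2 rad and z of cell_large in the frame of nest_large between 0.009 and 0.015 m and contact force between the fingers and cell_large below 0.1 N); the robot touches nothing.
It fails at once if a cell is tipped up or turned over (more than 0.6 rad) (angle between any of cell_small, cell_medium, cell_large's own z axis and vertical above 0.6 rad).
It fails at once if a cell is dropped or thrown: out of the fingers with its underside more than 60 mm above the bench ((height (world z) of cell_small above 0.06 m and contact force between the fingers and cell_small below 0.02 N) or (height (world z) of cell_medium above 0.06 m and contact force between the fingers and cell_medium below 0.02 N) or (height (world z) of cell_large above 0.06 m and contact force between the fingers and cell_large below 0.02 N)).
It fails at once if the multimeter, the cup or the pen is moved by more than 30 mm (distance of any of multimeter, cup, pen from where it was at the start of the episode above 0.03 m).
It also fails if it takes over 90 s, if anything falls off the work surface, if the arm or the gripper's body presses on something with over 40 N, if the wrist force passes 120 N, or if a joint passes its speed limit or range.

ROBOT

A 7-joint arm with a two-finger parallel gripper is mounted at the origin on the work surface. World frame = base frame: x ahead of the robot, y to its left, z up, the work surface at z = 0. Lengths are in m, angles in rad, forces in N, time in s.
With the tool pointing down it reaches from about 0.4 to 0.85 m from the base axis. Payload 4.5 kg.
Tool frame: the origin (TCP) lies at the very end of the fingers, on their centre line; the grasp point (between the pads) lies 19 mm behind it (r.grip_depth is the z of the grasp point in the tool frame, in m); z points along the fingers, y is the line along which they close (so a half turn about z gives the same grasp; the last joint's range is limited). The gripper opens to 88 mm and grips with 3 to 60 N. Pads are 18 mm wide; open, the fingers measure 123 mm over their backs; the gripper's body (75 mm by 187 mm) begins 45 mm behind the grasp point.
Start: joints at [1.229, 0.689, -0.195, 1.565, 0.157, 0.902, -0.215], TCP at [0.229, -0.581, 0.239] pointing down, gripper open.
Joint ranges: [-3.01, 3.01], [-0.46, 2.08], [-1.47, 1.51], [0.13, 2.56], [-1, 4.14], [0.04, 2.09], [-2.66, 2.66]. Speed limits (rad/s): [2.57, 2.57, 3.14, 3.14, 3.14, 3.14, 3.14].

INTERFACE

Orientations are given as a unit quaternion [x, y, z, w].
In Python, from plant import r, viewer, ticket gives the robot as it stands (r), with the cameras (viewer) and the job (ticket).
- The arm moves only by the shell command python3 steer.py 'ROWS' [FORCE]. ROWS is a JSON list of rows, 1 to 10 of them, each of 7 numbers: the opening from 0.0 (shut) to 1.0 (fully open), then dx, dy, dz in m, then a rotation vector rx, ry, rz in rad; each row is the pose to reach, as a shift and turn from the pose commanded when the command began, along the tool's axes at that moment; what a row does not reach only later rows make up. A row lasts 1/10 s, in which the tool goes at most 0.05 m and 0.15 rad, less where a joint would pass 70% of its speed; a pose out of reach is approached as far as the arm can. The fingers move at their own pace and stop on an object; FORCE is the grip in N (left out, the last holds). Time passes only in rows, so rows that do not move let the fingers close. It prints the time, the measured TCP pose, the force, the opening and the grip force at its end.
- r.get_state(): the state, without advancing time (a new reading comes with each control period).
- viewer.snapshot(name): name is "scene" or "top" or "wrist"; returns the picture (480x640x3 uint8, red, green, blue); there is no depth.
- viewer.camera_params(name): a dict with "fx", "fy", "cx", "cy" (pixels), "rvec" (rotation vector, rad) and "tvec" (3), from world to camera coordinates, as OpenCV has them. Camera axes: x right, y down, z forward; pixel columns grow to the right and rows downward; lengths in m; the calibration is good to about 2 mm. A picture is of the moment at which its call begins: read the wrist's pose just before it. camera_params takes no time and is no camera call; for the wrist camera it gives the pose at the moment of the call.
- ticket.finish_job(): hands the job in; it is judged then, once.
The state is a dict: "clock": time; "q": joint angles; "qd": joint speeds; "joint_torque": joint torques, N m; "tool_pos": TCP position; "eef_rot": TCP orientation; "contact_force": force on the tool from outside, world axes, zero at the start; "moment": the same for the moment, N m; "opening": opening from 0.0 (shut) to 1.0 (fully open); "finger_force": force on a finger pad.
Only numpy, scipy, OpenCV 4.12 (cv2) and the standard library are available. Lean on these libraries where they do the work, as an engineer would, in place of code of your own. Each camera call takes 0.05 s, during which the arm holds its last target. There are 200 camera calls.

## Working session

There is one attempt and no reset: what is moved stays moved. The work goes in short steps, Python scripts to look and compute and a shell command to move; the robot and the scene stay as the last step left them, time stands still between calls to the robot, and variables do not carry over. Pictures are saved under pics/ and viewed, at most 14 in all, crops included, and the job is handed in when it is done.

```bash
ls; mkdir -p pics
python3 - <<'E'
from plant import r, viewer, ticket
import cv2
for n in ("top","scene"):
    cv2.imwrite(f"pics/{n}0.png", viewer.snapshot(n)[:,:,::-1])
    print(viewer.camera_params(n))
s=r.get_state();print(s)
E
```

```text
pics
plant.py
steer.py
{'fx': 538.8685932493572, 'fy': 538.8685932493572, 'cx': 322.972442355517, 'cy': 239.52724955152098, 'rvec': array([ 2.19354743, -2.14330348,  0.06889826]), 'tvec': array([0.0020133 , 0.60720433, 0.83763681])}
{'fx': 503.26018365831584, 'fy': 503.26018365831584, 'cx': 317.4688278881073, 'cy': 239.0937454612497, 'rvec': array([ 1.09755141,  2.41864988, -0.9873867 ]), 'tvec': array([ 0.38393355, -0.30504266,  1.32017146])}
{'clock': 0.1, 'q': array([ 1.22876484,  0.68987877, -0.19451812,  1.56622343,  0.15732341,
        0.90252769, -0.21513147]), 'qd': array([-0.00121717, -0.00092063,  0.00149542, -0.00354505,  0.00088819,
       -0.00200237,  0.00159879]), 'joint_torque': array([-3.13900397e-03, -5.28497064e+01, -1.27158064e+00, -1.53836256e+01,
       -5.25970850e-02,  2.03648138e-03,  3.57465115e-05]), 'tool_pos': array([ 0.22914732, -0.5808693 ,  0.23800795]), 'eef_rot': array([ 9.82390188e-01,  1.86839085e-01, -2.24220483e-04, -7.90897877e-04]), 'contact_force': array([0.1144037 , 0.15973074, 0.67308589]), 'moment': array([-0.03586338, -0.03423815, -0.02377303]), 'finger_force': 0.0, 'opening': 1.0034881445349606}
```

View pics/top0.png

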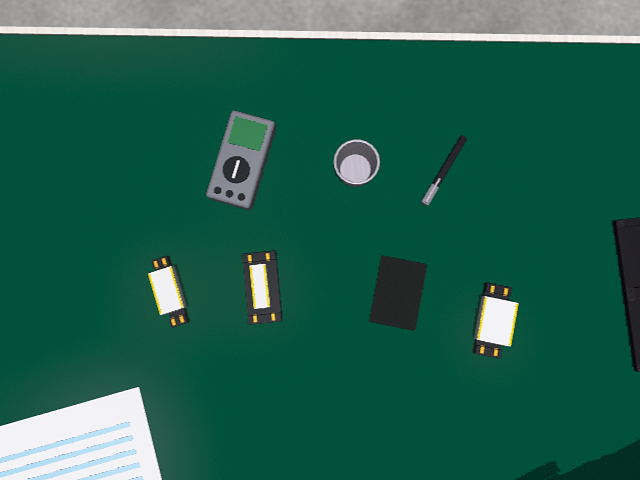

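View pics/scene0.png

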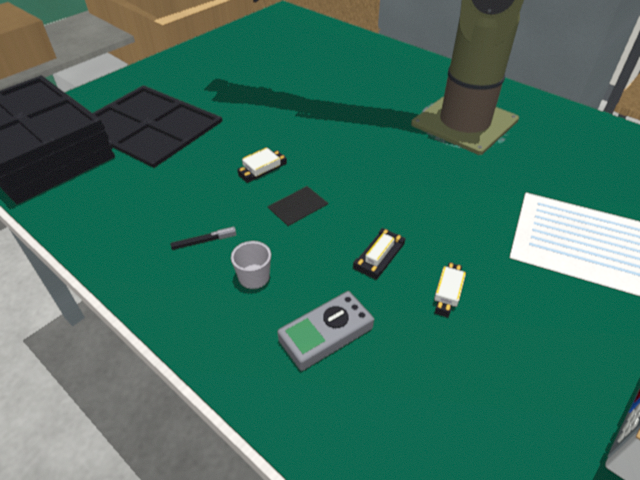

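The small nest (165,292) holds the medium cell, the large nest (262,287) the small cell, and the medium nest (496,320) the large cell. The pad is at (398,293) and the meter, cup and pen lie beyond. Next I measure cells and brass contacts.

```bash
cat > h.py <<'E'
from plant import r, viewer, ticket
import cv2, numpy as np
from scipy.spatial.transform import Rotation as R
def cast(uv,z,p):
    uv=np.atleast_2d(uv).astype(float)
    M=R.from_rotvec(p['rvec']).as_matrix(); c=-M.T@p['tvec']
    d=np.c_[(uv[:,0]-p['cx'])/p['fx'],(uv[:,1]-p['cy'])/p['fy'],np.ones(len(uv))]@M
    return (c+d*((z-c[2])/d[:,2])[:,None])[:,:2]
def comps(mask,lo,hi):
    n,l,s,c=cv2.connectedComponentsWithStats(mask.astype(np.uint8))
    return [(l==i,c[i],s[i,4]) for i in range(1,n) if lo<=s[i,4]<=hi]
def yaw(v): return (np.arctan2(v[1],v[0])+np.pi/2)%np.pi-np.pi/2
def rect(m,z,p):
    cs=max(cv2.findContours(m.astype(np.uint8),0,1)[0],key=cv2.contourArea)
    w=cast(cs[:,0],z,p)
    (cx,cy),(a,b),t=cv2.minAreaRect((w*1000).astype(np.float32))
    t=np.radians(t)+(0 if a>b else np.pi/2)
    return np.array([cx,cy])/1000, yaw([np.cos(t),np.sin(t)]), max(a,b), min(a,b)
def look(cell_z=.030):
    p=viewer.camera_params("top"); im=viewer.snapshot("top")
    h=cv2.cvtColor(im,cv2.COLOR_RGB2HSV).astype(int)
    H,S,V=h[...,0],h[...,1],h[...,2]
    win=np.zeros(H.shape,bool); win[235:372,120:560]=1
    white=win&(S<60)&(V>180)
    yel=win&(H>=24)&(H<=34)&(S>100)&(V>120)
    brass=win&(H>=10)&(H<24)&(S>80)&(V>100)
    for m,c,a in comps(white|yel,250,4000):
        w=comps(white&m,100,4000)
        print("cell px",c.round(),a,"pos,yaw,l,w",*[np.round(x,4) for x in rect(m,cell_z,p)])
    b=[(c,a) for m,c,a in comps(brass,8,90)]
    for x in b: print("brass",x[0].round(1),x[1],cast(x[0],.018,p)[0].round(4))
    return im,p
E
python3 - <<'E'
from h import *
im,p=look()
d=comps(im.max(2)<60,1500,9000)
for m,c,a in d: print("dark",c.round(),a,*rect(m,.004,p))
E
```

```text
cell px [259. 286.] 709 pos,yaw,l,w [0.5309 0.1155] 0.1407 68.8612 26.0689
cell px [165. 290.] 1066 pos,yaw,l,w [0.5205 0.2649] 0.3375 69.2373 39.6908
cell px [498. 321.] 1516 pos,yaw,l,w [ 0.4851 -0.2597] -0.1799 69.051 54.0507
brass [267.3 256.2] 32 [0.5785 0.1055]
brass [249.4 258.1] 29 [0.5749 0.1343]
brass [163.8 261.4] 34 [0.5664 0.2732]
brass [155.4 264.1] 30 [0.5616 0.2867]
brass [492.  289.2] 32 [ 0.5342 -0.255 ]
brass [505.4 291.5] 34 [ 0.5311 -0.2762]
brass [272.7 316.7] 27 [0.482  0.0937]
brass [181.2 318.6] 36 [0.4752 0.2407]
brass [254.6 318. ] 28 [0.4792 0.1226]
brass [172.8 321.2] 31 [0.4707 0.254 ]
brass [481.9 349. ] 34 [ 0.4398 -0.239 ]
brass [495.3 351.8] 33 [ 0.436 -0.26 ]
dark [630. 279.] 2657 [ 0.53407196 -0.4726445 ] -0.02480814450241553 247.29208374023438 43.464900970458984
dark [398. 293.] 3191 [ 0.52561572 -0.10663396] -0.17090636558501782 110.28941345214844 76.41556549072266
dark [596. 467.] 2244 [ 0.27128922 -0.39155328] -1.540010777563042 196.24786376953125 60.93173599243164
```

```bash
cat > go.py <<'E'
import sys
from h import *
x,y,z,t=map(float,sys.argv[1:])
s=r.get_state(); A=R.from_quat(s['eef_rot'])
B=R.from_matrix(np.c_[[np.cos(t),np.sin(t),0],[np.sin(t),-np.cos(t),0],[0,0,-1]])
d=A.inv().apply(np.array([x,y,z])-s['tool_pos']); w=(A.inv()*B).as_rotvec()
print(s['clock'].__round__(1),"at",s['tool_pos'].round(4),"row",d.round(4),w.round(3),"rows",(np.linalg.norm(d)/.05).round(1),(np.linalg.norm(w)/.15).round(1))
E
python3 go.py .4851 -.2597 .10 -.18
```

```text
0.1 at [ 0.2292 -0.581   0.2381] row [ 0.356  -0.2047  0.1384] [-0.001  0.     0.556] rows 8.7 3.7
```

```bash
python3 steer.py '[[1,0.356,-0.205,0.138,0,0,0.556],[1,0.356,-0.205,0.138,0,0,0.556],[1,0.356,-0.205,0.138,0,0,0.556],[1,0.356,-0.205,0.138,0,0,0.556],[1,0.356,-0.205,0.138,0,0,0.556],[1,0.356,-0.205,0.138,0,0,0.556],[1,0.356,-0.205,0.138,0,0,0.556],[1,0.356,-0.205,0.138,0,0,0.556],[1,0.356,-0.205,0.138,0,0,0.556],[1,0.356,-0.205,0.138,0,0,0.556]]' 20; python3 go.py .4851 -.2597 .005 -.18
```

```text
clock: 1.15
tool_pos: [0.4888, -0.2533, 0.099]
eef_rot: [0.996, -0.085, -0.0, -0.002]
contact_force: [-0.2, 0.1, -0.1]
opening: 1.004
finger_force: 0.0
1.1 at [ 0.4888 -0.2533  0.099 ] row [-0.0025  0.0074  0.094 ] [-0.005  0.001  0.01 ] rows 1.9 0.1
```

```bash
python3 steer.py '[[1,0,0,0,0,0,0],[1,0,0,0,0,0,0],[1,0,0,0,0,0,0]]' | sed -n 2p; python3 go.py .4851 -.2597 .005 -.18
```

```text
tool_pos: [0.4844, -0.2619, 0.1012]
1.4 at [ 0.4844 -0.2619  0.1012] row [ 0.0003 -0.0024  0.0962] [ 0.001 -0.    -0.003] rows 1.9 0.0
```

```bash
python3 steer.py '[[1,0,-0.002,0.03,0,0,0],[1,0,-0.002,0.06,0,0,0],[1,0,-0.002,0.08,0,0,0],[1,0,-0.002,0.09,0,0,0],[1,0,-0.002,0.095,0,0,0],[1,0,-0.002,0.095,0,0,0],[0,0,-0.002,0.095,0,0,0],[0,0,-0.002,0.095,0,0,0],[0,0,-0.002,0.095,0,0,0],[0,0,-0.002,0.095,0,0,0]]' 20; python3 steer.py '[[0,0,0,0,0,0,0],[0,0,0,0,0,0,0]]'
```

```text
clock: 2.45
tool_pos: [0.486, -0.2582, 0.0062]
eef_rot: [0.996, -0.09, 0.0, 0.0]
contact_force: [0.1, 0.1, 0.2]
opening: 0.661
finger_force: 0.0
clock: 2.65
tool_pos: [0.4859, -0.2585, 0.0061]
eef_rot: [0.996, -0.09, 0.0, 0.0]
contact_force: [-0.2, -0.8, 3.6]
opening: 0.614
finger_force: 20.0
```

Gripped, but tips are below the cell's underside, which would strike the pad; I regrasp 8 mm higher.

```bash
python3 steer.py '[[0.8,0,0,0,0,0,0],[0.8,0,0,0,0,0,0],[0.8,0,0,-0.004,0,0,0],[0.8,0,0,-0.008,0,0,0],[0.8,0,0,-0.008,0,0,0],[0,0,0,-0.008,0,0,0],[0,0,0,-0.008,0,0,0],[0,0,0,-0.008,0,0,0],[0,0,0,-0.008,0,0,0]]' 25; python3 steer.py '[[0,0,0,0,0,0,0],[0,0,0,-0.01,0,0,0],[0,0,0,-0.02,0,0,0],[0,0,0,-0.035,0,0,0],[0,0,0,-0.035,0,0,0]]'; python3 go.py .5256 -.1066 .05 -.171
```

```text
clock: 3.55
tool_pos: [0.4857, -0.2581, 0.0137]
eef_rot: [0.996, -0.09, -0.0, 0.0]
contact_force: [-1.0, -0.3, 0.4]
opening: 0.61
finger_force: 25.0
clock: 4.05
tool_pos: [0.487, -0.2588, 0.0511]
eef_rot: [0.996, -0.09, 0.002, 0.001]
contact_force: [0.7, -0.0, -1.2]
opening: 0.611
finger_force: 25.0
4.0 at [ 0.487  -0.2588  0.0511] row [ 0.0107 -0.1567  0.001 ] [ 0.001 -0.004 -0.009] rows 3.1 0.1
```

```bash
python3 steer.py '[[0,0.001,-0.02,0,0,0,-0.009],[0,0.003,-0.05,0,0,0,-0.009],[0,0.006,-0.09,0,0,0,-0.009],[0,0.009,-0.13,0,0,0,-0.009],[0,0.011,-0.15,0,0,0,-0.009],[0,0.011,-0.157,0,0,0,-0.009],[0,0.011,-0.157,0,0,0,-0.009],[0,0.011,-0.157,0,0,0,-0.009],[0,0.011,-0.157,0,0,0,-0.009]]'|tail -3; python3 go.py .5256 -.1066 .0060 -.171
```

```text
contact_force: [0.0, -0.2, -1.4]
opening: 0.607
finger_force: 25.0
5.0 at [ 0.5241 -0.108   0.0488] row [ 0.0013 -0.0017  0.0428] [ 0.002 -0.    -0.003] rows 0.9 0.0
```

```bash
python3 steer.py '[[0,0.001,-0.002,0.015,0,0,0],[0,0.001,-0.002,0.03,0,0,0],[0,0.001,-0.002,0.037,0,0,0],[0,0.001,-0.002,0.041,0,0,0],[0,0.001,-0.002,0.042,0,0,0],[0,0.001,-0.002,0.042,0,0,0],[0,0.001,-0.002,0.042,0,0,0]]'
```

```text
clock: 5.65
tool_pos: [0.5262, -0.1038, 0.007]
eef_rot: [0.996, -0.085, 0.0, 0.0]
contact_force: [0.7, -0.5, -0.7]
opening: 0.61
finger_force: 25.0
```

```bash
python3 steer.py '[[0,0,0,0,0,0,0],[0,0,0,0,0,0,0]]'
```

```text
clock: 5.85
tool_pos: [0.5262, -0.1038, 0.007]
eef_rot: [0.996, -0.085, 0.0, 0.0]
contact_force: [0.1, 0.1, -2.1]
opening: 0.613
finger_force: 25.0
```

```bash
python3 steer.py '[[0,0,0,0.001,0,0,0],[0,0,0,0.0015,0,0,0],[0,0,0,0.0015,0,0,0]]'; python3 steer.py '[[0.75,0,0,0,0,0,0],[0.8,0,0,0,0,0,0],[1,0,0,0,0,0,0],[1,0,0,-0.04,0,0,0],[1,0,0,-0.08,0,0,0],[1,0,0,-0.08,0,0,0]]';python3 go.py .5205 .2649 .08 .3375
```

```text
clock: 6.15
tool_pos: [0.5261, -0.1038, 0.0057]
eef_rot: [0.996, -0.085, 0.0, 0.0]
contact_force: [0.1, 0.1, 4.4]
opening: 0.611
finger_force: 25.0
clock: 6.75
tool_pos: [0.5288, -0.1046, 0.0891]
eef_rot: [0.996, -0.086, 0.004, 0.0]
contact_force: [0.8, 0.4, 0.7]
opening: 0.995
finger_force: 0.0
6.8 at [ 0.5288 -0.1046  0.0891] row [-0.0713 -0.3627  0.0084] [ 0.002 -0.008 -0.509] rows 7.4 3.4
```

```bash
python3 steer.py '[[1,-0.01,-0.05,0,0,0,-0.1],[1,-0.07,-0.363,0,0,0,-0.509],[1,-0.07,-0.363,0,0,0,-0.509],[1,-0.07,-0.363,0,0,0,-0.509],[1,-0.07,-0.363,0,0,0,-0.509],[1,-0.07,-0.363,0,0,0,-0.509],[1,-0.07,-0.363,0,0,0,-0.509],[1,-0.07,-0.363,0,0,0,-0.509],[1,-0.07,-0.363,0,0,0,-0.509],[1,-0.07,-0.363,0,0,0,-0.509]]'|tail -2; python3 steer.py '[[1,0,0,0,0,0,0],[1,0,0,0,0,0,0],[1,0,0,0,0,0,0],[1,0,0,0,0,0,0]]'|tail -1; python3 go.py .5205 .2649 .012 .3375
python3 - <<'E'
from h import *
im,p=look(.022)
cv2.imwrite("pics/t1.png",cv2.resize(im[220:380,120:560][:,:,::-1],(792,288)))
E
```

```text
opening: 1.001
finger_force: 0.0
finger_force: 0.0
8.2 at [0.5191 0.265  0.0853] row [0.0013 0.0005 0.0733] [ 0.     0.    -0.001] rows 1.5 0.0
cell px [259. 286.] 710 pos,yaw,l,w [0.5309 0.1165] 0.1407 69.505 26.4503
cell px [397. 292.] 1452 pos,yaw,l,w [ 0.5262 -0.103 ] -0.1731 68.864 54.0547
brass [267.3 256.3] 30 [0.5785 0.1055]
brass [249.5 258.2] 28 [0.5747 0.1343]
brass [155.  262.5] 12 [0.5642 0.2875]
brass [491.9 289.3] 31 [ 0.534 -0.255]
brass [505.4 291.5] 34 [ 0.5311 -0.2762]
brass [272.7 316.6] 27 [0.4821 0.0936]
brass [254.6 318. ] 28 [0.4792 0.1226]
brass [181.3 318.6] 20 [0.4752 0.2405]
brass [173.  321.7] 21 [0.47   0.2537]
brass [482.  348.8] 34 [ 0.44   -0.2391]
brass [495.3 351.8] 33 [ 0.436 -0.26 ]
```

View pics/t1.png

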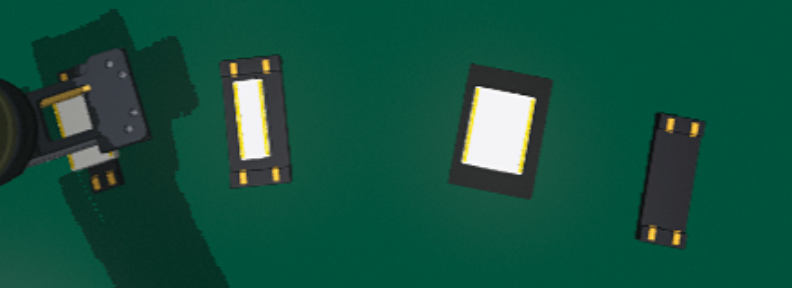

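The large cell is flat on the pad (resized crop (500,130)) and the medium nest (670,180) is empty. The gripper is over the medium cell, so I grasp it now.

```bash
python3 steer.py '[[1,0.001,0,0.025,0,0,0],[1,0.001,0,0.05,0,0,0],[1,0.001,0,0.065,0,0,0],[1,0.001,0,0.073,0,0,0],[0.6,0.001,0,0.073,0,0,0],[0.6,0.001,0,0.073,0,0,0],[0,0.001,0,0.073,0,0,0],[0,0.001,0,0.073,0,0,0],[0,0.001,0,0.073,0,0,0],[0,0.001,0,0.073,0,0,0]]' 25; python3 steer.py '[[0,0,0,0,0,0,0],[0,0,0,0,0,0,0],[0,0,0,0,0,0,0]]'
```

```text
clock: 9.2
tool_pos: [0.52, 0.2661, 0.0126]
eef_rot: [0.986, 0.168, 0.0, 0.0]
contact_force: [0.4, -0.6, 0.8]
opening: 0.483
finger_force: 0.6
clock: 9.5
tool_pos: [0.52, 0.266, 0.0125]
eef_rot: [0.986, 0.168, 0.0, 0.0]
contact_force: [0.2, -0.4, 4.4]
opening: 0.454
finger_force: 25.0
```

```bash
python3 steer.py '[[0,0,0,-0.01,0,0,0],[0,0,0,-0.02,0,0,0],[0,0,0,-0.035,0,0,0],[0,0,0,-0.037,0,0,0],[0,0,0,-0.037,0,0,0],[0,0,0,-0.037,0,0,0]]'|tail -3; python3 go.py .4853 -.2576 .049 -.168
```

```text
contact_force: [-0.2, 0.1, -0.8]
opening: 0.452
finger_force: 25.0
10.1 at [0.5196 0.2662 0.0492] row [-2.060e-01  4.828e-01  2.000e-04] [0.    0.    0.506] rows 10.5 3.4
```

```bash
python3 steer.py '[[0,-0.008,0.018,0,0,0,0.05],[0,-0.02,0.048,0,0,0,0.1],[0,-0.037,0.087,0,0,0,0.15],[0,-0.055,0.13,0,0,0,0.2],[0,-0.073,0.17,0,0,0,0.25],[0,-0.09,0.21,0,0,0,0.3],[0,-0.107,0.25,0,0,0,0.35],[0,-0.125,0.292,0,0,0,0.4],[0,-0.142,0.333,0,0,0,0.45],[0,-0.155,0.363,0,0,0,0.506]]'|tail -3; python3 go.py .4853 -.2576 .049 -.168
```

```text
contact_force: [0.0, -0.5, -1.6]
opening: 0.453
finger_force: 25.0
11.1 at [ 0.493  -0.1314  0.0488] row [0.0142 0.1257 0.    ] [ 0.002  0.    -0.006] rows 2.5 0.0
```

```bash
python3 steer.py '[[0,0.004,0.03,0,0,0,0],[0,0.008,0.07,0,0,0,0],[0,0.012,0.1,0,0,0,0],[0,0.014,0.12,0,0,0,0],[0,0.014,0.126,0,0,0,0],[0,0.014,0.126,0,0,0,0],[0,0.014,0.126,0,0,0,0],[0,0.014,0.126,0,0,0,0]]'|tail -3; python3 go.py .4853 -.2576 .0130 -.168
```

```text
contact_force: [0.6, 0.0, -1.6]
opening: 0.455
finger_force: 25.0
11.9 at [ 0.4869 -0.2521  0.0491] row [-0.0007  0.0058  0.0361] [-0.001  0.001  0.002] rows 0.7 0.0
```

```bash
python3 steer.py '[[0,-0.001,0.003,0,0,0,0],[0,-0.001,0.006,0,0,0,0],[0,-0.001,0.006,0.01,0,0,0],[0,-0.001,0.006,0.02,0,0,0],[0,-0.001,0.006,0.028,0,0,0],[0,-0.001,0.006,0.033,0,0,0],[0,-0.001,0.006,0.035,0,0,0],[0,-0.001,0.006,0.036,0,0,0],[0,-0.001,0.006,0.036,0,0,0],[0,-0.001,0.006,0.036,0,0,0]]'; python3 go.py .4853 -.2576 .0130 -.168
```

```text
clock: 12.9
tool_pos: [0.4848, -0.2601, 0.0135]
eef_rot: [0.996, -0.084, 0.0, 0.0]
contact_force: [0.8, 0.8, -1.9]
opening: 0.45
finger_force: 25.0
12.9 at [ 0.4848 -0.2601  0.0135] row [ 0.0001 -0.0026  0.0005] [ 0.    -0.001 -0.   ] rows 0.1 0.0
```

```bash
python3 steer.py '[[0,0,-0.002,0,0,0,0],[0,0,-0.002,0.001,0,0,0],[0,0,-0.002,0.0015,0,0,0],[0,0,-0.002,0.0015,0,0,0]]'
```

```text
clock: 13.3
tool_pos: [0.4852, -0.2577, 0.0125]
eef_rot: [0.996, -0.084, 0.0, -0.0]
contact_force: [-0.8, 1.1, 5.1]
opening: 0.453
finger_force: 25.1
```

Contact with the deck; release, then go to the small cell (tip 14 mm, over the large deck).

```bash
python3 steer.py '[[0.6,0,0,0,0,0,0],[0.7,0,0,0,0,0,0],[1,0,0,0,0,0,0],[1,0,0,-0.04,0,0,0],[1,0,0,-0.075,0,0,0],[1,0,0,-0.075,0,0,0],[1,0,0,-0.075,0,0,0]]'|sed -n 2p; python3 go.py .5309 .116 .085 .1407
```

```text
tool_pos: [0.4852, -0.2583, 0.0872]
14.0 at [ 0.4852 -0.2583  0.0872] row [-0.0177 -0.3766  0.002 ] [ 0.001 -0.001 -0.309] rows 7.5 2.1
```

```bash
python3 steer.py '[[1,-0.002,-0.03,0,0,0,-0.1],[1,-0.004,-0.08,0,0,0,-0.2],[1,-0.018,-0.377,0.002,0,0,-0.309],[1,-0.018,-0.377,0.002,0,0,-0.309],[1,-0.018,-0.377,0.002,0,0,-0.309],[1,-0.018,-0.377,0.002,0,0,-0.309],[1,-0.018,-0.377,0.002,0,0,-0.309],[1,-0.018,-0.377,0.002,0,0,-0.309],[1,-0.018,-0.377,0.002,0,0,-0.309],[1,-0.018,-0.377,0.002,0,0,-0.309]]'|tail -2; python3 steer.py '[[1,0,0,0,0,0,0],[1,0,0,0,0,0,0],[1,0,0,0,0,0,0],[1,0,0,0,0,0,0]]'|tail -1; python3 go.py .5309 .116 .0145 .1407
python3 - <<'E'
from h import *
look(.030)
E
```

```text
opening: 1.003
finger_force: 0.0
finger_force: 0.0
15.4 at [0.5303 0.1155 0.0847] row [ 0.0007 -0.0004  0.0702] [ 0.     0.    -0.002] rows 1.4 0.0
cell px [397. 292.] 1478 pos,yaw,l,w [ 0.5262 -0.1018] -0.1746 69.1412 53.9893
cell px [496. 321.] 1147 pos,yaw,l,w [ 0.4846 -0.2563] -0.1694 69.7315 40.7181
brass [267.5 256.4] 31 [0.5783 0.1053]
brass [249.9 256.9] 16 [0.5769 0.1337]
brass [270. 273.] 62 [0.5516 0.1003]
brass [490.9 291.4] 12 [ 0.5307 -0.2533]
brass [504.8 293.8] 8 [ 0.5275 -0.2752]
brass [272.7 316.5] 30 [0.4823 0.0937]
brass [255.7 317.8] 18 [0.4795 0.1209]
brass [482.  346.6] 14 [ 0.4435 -0.2392]
```

```bash
python3 steer.py '[[1,0.001,0,0.025,0,0,0],[1,0.001,0,0.045,0,0,0],[1,0.001,0,0.06,0,0,0],[0.8,0.001,0,0.068,0,0,0],[0.6,0.001,0,0.07,0,0,0],[0.5,0.001,0,0.07,0,0,0],[0.4,0.001,0,0.07,0,0,0],[0,0.001,0,0.07,0,0,0],[0,0.001,0,0.07,0,0,0],[0,0.001,0,0.07,0,0,0]]' 20; python3 steer.py '[[0,0,0,0,0,0,0],[0,0,0,0,0,0,0],[0,0,0,0,0,0,0]]'; python3 go.py .5309 .116 .0145 .1407
```

```text
clock: 16.45
tool_pos: [0.5314, 0.1168, 0.015]
eef_rot: [0.998, 0.07, 0.0, -0.0]
contact_force: [-0.1, 0.1, 0.8]
opening: 0.391
finger_force: 0.0
clock: 16.75
tool_pos: [0.5314, 0.1167, 0.0149]
eef_rot: [0.998, 0.07, 0.0, 0.0]
contact_force: [-0.8, 0.3, 3.2]
opening: 0.29
finger_force: 20.0
16.8 at [0.5314 0.1167 0.0149] row [-0.0006  0.0006  0.0004] [ 0. -0. -0.] rows 0.0 0.0
```

```bash
python3 steer.py '[[0,0,0,-0.01,0,0,0],[0,0,0,-0.02,0,0,0],[0,0,0,-0.035,0,0,0],[0,0,0,-0.037,0,0,0],[0,0,0,-0.037,0,0,0]]'|tail -3; python3 go.py .5185 .2637 .051 .3438
```

```text
contact_force: [0.2, 0.5, -1.3]
opening: 0.293
finger_force: 20.0
17.2 at [0.5318 0.117  0.0527] row [ 0.0074 -0.1471  0.0018] [-0.    -0.002 -0.203] rows 2.9 1.4
```

```bash
python3 steer.py '[[0,0.001,-0.02,0,0,0,-0.05],[0,0.003,-0.05,0,0,0,-0.1],[0,0.005,-0.09,0,0,0,-0.15],[0,0.006,-0.12,0,0,0,-0.2],[0,0.007,-0.14,0,0,0,-0.203],[0,0.007,-0.147,0,0,0,-0.203],[0,0.007,-0.147,0,0,0,-0.203],[0,0.007,-0.147,0,0,0,-0.203],[0,0.007,-0.147,0,0,0,-0.203],[0,0.007,-0.147,0,0,0,-0.203]]'|tail -3; python3 go.py .5185 .2637 .0155 .3438
```

```text
contact_force: [-1.2, 0.1, -1.1]
opening: 0.294
finger_force: 20.0
18.2 at [0.5179 0.2617 0.0517] row [ 0.0012 -0.0017  0.0362] [ 0.001  0.    -0.002] rows 0.7 0.0
```

```bash
python3 steer.py '[[0,0.001,-0.002,0,0,0,0],[0,0.001,-0.002,0.01,0,0,0],[0,0.001,-0.002,0.02,0,0,0],[0,0.001,-0.002,0.028,0,0,0],[0,0.001,-0.002,0.033,0,0,0],[0,0.001,-0.002,0.035,0,0,0],[0,0.001,-0.002,0.036,0,0,0],[0,0.001,-0.002,0.036,0,0,0],[0,0.001,-0.002,0.036,0,0,0]]'; python3 go.py .5185 .2637 .0150 .3438
```

```text
clock: 19.15
tool_pos: [0.5181, 0.2656, 0.016]
eef_rot: [0.985, 0.171, 0.0, -0.0]
contact_force: [-0.1, -0.5, 0.4]
opening: 0.297
finger_force: 20.0
19.1 at [0.5181 0.2656 0.016 ] row [-0.0002  0.002   0.001 ] [ 0.    -0.001  0.   ] rows 0.0 0.0
```

```bash
python3 steer.py '[[0,0,0.001,0,0,0,0],[0,0,0.002,0,0,0,0],[0,0,0.002,0.0008,0,0,0],[0,0,0.002,0.0014,0,0,0],[0,0,0.002,0.0014,0,0,0]]'
```

```text
clock: 19.65
tool_pos: [0.5187, 0.2634, 0.0149]
eef_rot: [0.985, 0.171, 0.0, 0.0]
contact_force: [-0.6, -0.8, 4.1]
opening: 0.292
finger_force: 20.0
```

```bash
python3 steer.py '[[0.4,0,0,0,0,0,0],[0.5,0,0,0,0,0,0],[0.8,0,0,0,0,0,0],[1,0,0,-0.02,0,0,0],[1,0,0,-0.06,0,0,0],[1,0,0,-0.07,0,0,0],[1,0,0,-0.07,0,0,0]]'|sed -n 2p; python3 go.py .5260 -.1035 .085 -.173
```

```text
tool_pos: [0.5196, 0.2643, 0.0858]
20.4 at [0.5196 0.2643 0.0858] row [-1.180e-01  3.484e-01  2.000e-04] [-0.001 -0.003  0.517] rows 7.4 3.4
```

```bash
python3 steer.py '[[1,-0.01,0.03,0,0,0,0.1],[1,-0.03,0.08,0,0,0,0.2],[1,-0.118,0.348,0,0,0,0.517],[1,-0.118,0.348,0,0,0,0.517],[1,-0.118,0.348,0,0,0,0.517],[1,-0.118,0.348,0,0,0,0.517],[1,-0.118,0.348,0,0,0,0.517],[1,-0.118,0.348,0,0,0,0.517],[1,-0.118,0.348,0,0,0,0.517],[1,-0.118,0.348,0,0,0,0.517]]'|tail -2; python3 steer.py '[[1,0,0,0,0,0,0],[1,0,0,0,0,0,0],[1,0,0,0,0,0,0],[1,0,0,0,0,0,0]]'|tail -1; python3 go.py .5260 -.1035 .0062 -.173
python3 - <<'E'
from h import *
im,p=look(.030)
cv2.imwrite("pics/t2.png",cv2.resize(im[220:380,120:560][:,:,::-1],(792,288)))
E
```

```text
opening: 1.0
finger_force: 0.0
finger_force: 0.0
21.8 at [ 0.5248 -0.1027  0.0843] row [0.0013 0.0006 0.0781] [-0.     0.     0.002] rows 1.6 0.0
cell px [166. 292.] 688 pos,yaw,l,w [0.518  0.2642] 0.3422 69.1833 25.691
brass [267.3 256.2] 29 [0.5785 0.1056]
brass [249.5 258.1] 26 [0.5749 0.1343]
brass [163.8 261.4] 34 [0.5664 0.2732]
brass [155.4 264.1] 30 [0.5616 0.2867]
brass [367.  297.6] 31 [ 0.516  -0.0563]
brass [272.7 316.6] 27 [0.4821 0.0936]
brass [181.2 318.5] 36 [0.4754 0.2407]
brass [254.7 318. ] 26 [0.4791 0.1225]
brass [172.9 321.1] 31 [0.4709 0.2539]
```

View pics/t2.png

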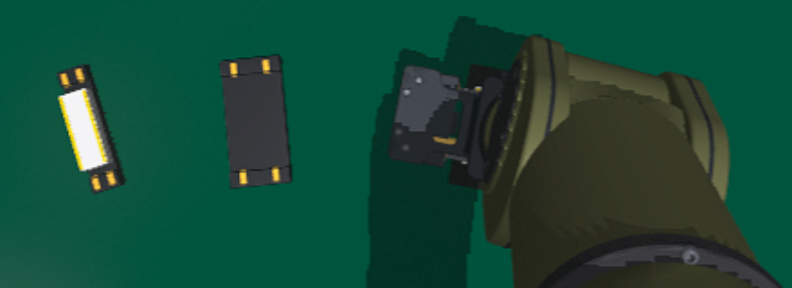

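The small cell is centred in its nest (crop (88,130)) and the large nest (255,120) is empty. The arm is over the large cell on the pad.

```bash
python3 steer.py '[[1,0.001,0.001,0.025,0,0,0],[1,0.001,0.001,0.05,0,0,0],[1,0.001,0.001,0.068,0,0,0],[1,0.001,0.001,0.075,0,0,0],[0.8,0.001,0.001,0.077,0,0,0],[0.8,0.001,0.001,0.077,0,0,0],[0,0.001,0.001,0.077,0,0,0],[0,0.001,0.001,0.077,0,0,0],[0,0.001,0.001,0.077,0,0,0],[0,0.001,0.001,0.077,0,0,0]]' 25; python3 steer.py '[[0,0,0,0,0,0,0],[0,0,0,0,0,0,0],[0,0,0,0,0,0,0]]'
```

```text
clock: 22.8
tool_pos: [0.526, -0.1048, 0.008]
eef_rot: [0.996, -0.086, 0.001, -0.0]
contact_force: [-0.5, 0.1, 6.7]
opening: 0.611
finger_force: 25.0
clock: 23.1
tool_pos: [0.5261, -0.1048, 0.008]
eef_rot: [0.996, -0.086, 0.001, -0.0]
contact_force: [-0.4, 0.9, 6.1]
opening: 0.609
finger_force: 25.0
```

```bash
python3 steer.py '[[0,0,0,-0.01,0,0,0],[0,0,0,-0.02,0,0,0],[0,0,0,-0.035,0,0,0],[0,0,0,-0.042,0,0,0],[0,0,0,-0.042,0,0,0]]'; python3 go.py .5287 .1140 .050 .1217
```

```text
clock: 23.6
tool_pos: [0.5264, -0.1051, 0.0509]
eef_rot: [0.996, -0.087, 0.001, 0.0]
contact_force: [0.1, -0.2, -1.6]
opening: 0.609
finger_force: 25.0
23.6 at [ 0.5264 -0.1051  0.0509] row [-0.0355 -0.2162  0.0007] [ 0.001 -0.003 -0.295] rows 4.4 2.0
```

```bash
python3 steer.py '[[0,-0.003,-0.02,0,0,0,-0.04],[0,-0.009,-0.055,0,0,0,-0.09],[0,-0.016,-0.1,0,0,0,-0.15],[0,-0.024,-0.145,0,0,0,-0.21],[0,-0.031,-0.185,0,0,0,-0.26],[0,-0.034,-0.208,0,0,0,-0.295],[0,-0.0355,-0.216,0,0,0,-0.295],[0,-0.0355,-0.216,0,0,0,-0.295],[0,-0.0355,-0.216,0,0,0,-0.295],[0,-0.0355,-0.216,0,0,0,-0.295]]'|tail -3; python3 go.py .5287 .1140 .0170 .1217
```

```text
contact_force: [0.6, -1.0, -1.5]
opening: 0.605
finger_force: 25.0
24.6 at [0.5278 0.1112 0.0493] row [ 0.0012 -0.0027  0.0323] [ 0.002  0.    -0.004] rows 0.6 0.0
```

```bash
python3 steer.py '[[0,0.001,-0.003,0,0,0,0],[0,0.001,-0.003,0.01,0,0,0],[0,0.001,-0.003,0.02,0,0,0],[0,0.001,-0.003,0.027,0,0,0],[0,0.001,-0.003,0.03,0,0,0],[0,0.001,-0.003,0.032,0,0,0],[0,0.001,-0.003,0.032,0,0,0],[0,0.001,-0.003,0.032,0,0,0]]'; python3 go.py .5287 .1140 .0160 .1217
```

```text
clock: 25.4
tool_pos: [0.5285, 0.1171, 0.0175]
eef_rot: [0.998, 0.061, 0.0, 0.0]
contact_force: [-0.5, -0.1, -1.8]
opening: 0.61
finger_force: 25.0
25.4 at [0.5285 0.1171 0.0175] row [-0.0002  0.0031  0.0015] [ 0. -0.  0.] rows 0.1 0.0
```

```bash
python3 steer.py '[[0,0,0.0015,0,0,0,0],[0,0,0.003,0,0,0,0],[0,0,0.003,0.0008,0,0,0],[0,0,0.003,0.0015,0,0,0],[0,0,0.003,0.002,0,0,0],[0,0,0.003,0.002,0,0,0]]'
```

```text
clock: 26.0
tool_pos: [0.5289, 0.1139, 0.016]
eef_rot: [0.998, 0.061, 0.0, 0.0]
contact_force: [-0.7, -0.4, 4.9]
opening: 0.61
finger_force: 25.0
```

Contact with the deck; release, rise and move aside to look.

```bash
python3 steer.py '[[0.7,0,0,0,0,0,0],[0.8,0,0,0,0,0,0],[1,0,0,0,0,0,0],[1,0,0,-0.03,0,0,0],[1,0,0,-0.08,0,0,0],[1,0,0,-0.12,0,0,0],[1,0,0,-0.12,0,0,0]]'|sed -n 2p; python3 steer.py '[[1,0,0.05,0,0,0,0],[1,0,0.12,0,0,0,0],[1,0,0.12,0,0,0,0],[1,0,0.12,0,0,0,0],[1,0,0.12,0,0,0,0],[1,0,0.12,0,0,0,0]]'|sed -n 2p
python3 - <<'E'
from h import *
im,p=look(.030)
cv2.imwrite("pics/t3.png",im[:,:,::-1])
E
```

```text
tool_pos: [0.5321, 0.1147, 0.14]
tool_pos: [0.543, -0.0026, 0.1348]
cell px [249. 288.] 564 pos,yaw,l,w [0.5271 0.1314] 0.1202 68.8084 20.8335
cell px [166. 292.] 687 pos,yaw,l,w [0.518  0.2642] 0.3422 69.1659 25.691
cell px [496. 321.] 1114 pos,yaw,l,w [ 0.4845 -0.2567] -0.1694 69.1166 40.0072
brass [267.2 254.5] 18 [0.5814 0.1057]
brass [249.5 258.2] 28 [0.5747 0.1343]
brass [163.8 261.4] 34 [0.5664 0.2732]
brass [155.4 264.1] 30 [0.5616 0.2867]
brass [491.9 289.3] 31 [ 0.534 -0.255]
brass [505.4 291.5] 34 [ 0.5311 -0.2762]
brass [181.2 318.6] 37 [0.4753 0.2406]
brass [254.6 318. ] 28 [0.4792 0.1226]
brass [172.8 321.2] 31 [0.4707 0.254 ]
brass [481.9 349. ] 34 [ 0.4398 -0.239 ]
brass [495.3 351.8] 33 [ 0.436 -0.26 ]
```

View pics/t3.png

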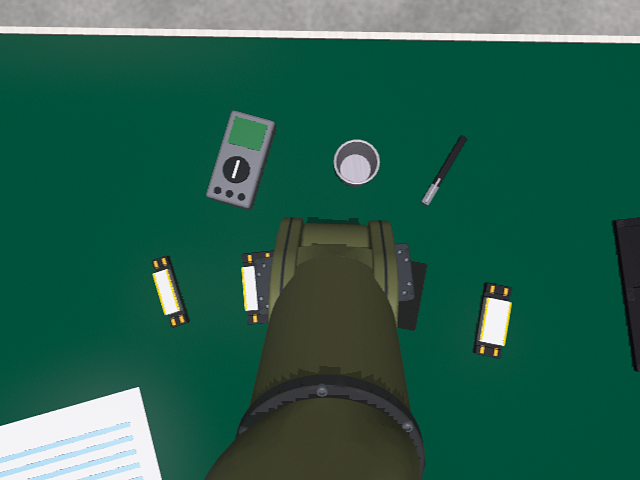

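Small (170,291) and medium (495,321) cells are centred. The large cell at (250,288) is half hidden by the gripper, so I move further right and check again. The meter, cup and pen are unmoved.

```bash
python3 steer.py '[[1,0,0.04,0,0,0,0],[1,0,0.1,0,0,0,0],[1,0,0.1,0,0,0,0],[1,0,0.1,0,0,0,0],[1,0,0.1,0,0,0,0],[1,0,0.1,0,0,0,0]]'|sed -n 2p
python3 - <<'E'
from h import *
look(.030)
E
```

```text
tool_pos: [0.5555, -0.1011, 0.1352]
cell px [259. 287.] 1467 pos,yaw,l,w [0.529  0.1148] 0.1202 69.0963 54.1606
cell px [165. 292.] 686 pos,yaw,l,w [0.518  0.2642] 0.3422 69.1659 25.691
brass [267.3 256.2] 32 [0.5785 0.1055]
brass [249.5 258.2] 28 [0.5747 0.1343]
brass [163.8 261.4] 34 [0.5664 0.2732]
brass [155.4 264.1] 30 [0.5616 0.2867]
brass [370.9 286.6] 36 [ 0.5337 -0.0624]
brass [272.7 316.6] 27 [0.4821 0.0936]
brass [181.2 318.6] 37 [0.4753 0.2406]
brass [254.7 318. ] 27 [0.4791 0.1225]
brass [172.9 321.2] 32 [0.4708 0.2538]
```

All three cells are within about 1.5 mm of their nest centres and in line with them.

```bash
python3 -c "
from plant import r, viewer, ticket
print(ticket.finish_job())"
```

```text
the job is handed in; nothing more can be done
None
```

Each cell now lies in the nest of its own width, measured within about 1.5 mm of centre and in line, the multimeter, cup and pen looked unmoved in the last camera view, and the job was handed in at about 28 s; the hand-in gave no verdict.

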